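# Refit the draining grate and stack the rinsed bonsai pots on it

## Task

The steel grate of the bonsai draining tray has been left half out: slide its front edge right in under the tray's lip, then press its tab end down until the spring catch snaps over it. Then set the deep clay pot upright on the grate, and gently stack the shallow pot on top of it the same way round, shifted lengthwise by about 32 mm so that one of its feet bars hangs inside the deep pot and the other just outside its end wall, leaving the mouth partly open to drain. Leave the small bowl, the cutters, the jar and the can where they are.

Things in the scene. Friction and masses are not known exactly. Their poses are not given: they have to be found in the camera images.
- tray: Grey fixed tray 266 (x) x 166 (y), origin centre of underside on bench; +x to the lip end. Inside 250 x 150. Side and catch-end walls 53 high, 8 thick. Side ledges 22 above the bench carry the grate. Lip over x 105 to 133, underside 35, top 40 above bench.
- grate: Steel grate 244 (x) x 142 x 8 thick, 0.45 kg; origin centre of underside, +x to its front edge. Starts tilted 9 deg, front on the side ledges short of the lip, rear 30 to 54 outside the catch-end wall. 5 to 15 N on its tab slides it in, until it stops on the lip-end wall, rear on the catch slope about 20 above seat. Home: level, underside 22 above bench, 6 play lengthwise.
- grate_front (a point): Middle of the grate's front edge, at its underside.
- grate_rear (a point): Middle of the grate's rear edge, at its underside.
- tab_top (a point): Middle of the top of the grate's upright tab, a steel plate 8 thick (grate x), 70 wide (grate y), rising 30 above the grate's top, centred 98 behind the grate's origin. It can be pushed from behind (push level: bearing down meanwhile jams the grate) and pressed from above; its top is 60 above the bench when the grate is home.
- catch (a joint): Spring catch in the middle of the tray's catch-end wall, 34 wide, with a steep sloping face towards the grate; 0 = sprung out (rest), up to 0.013 m pushed back by the grate. Pressing about 8 to 20 N down on the tab drives the grate's rear edge past it; it then springs back to 0 above the grate.
- pot_deep: Deep rectangular clay pot, open top, 110 (x) x 62 (y) x 42 high overall, walls 7, 0.3 kg; origin at the centre of its underside (feet). Feet: two bars across it, 10 (x) x 36 (y) x 6 high, centred 35 either side of the origin; mouth inside 96 x 48.
- pot_shallow: Shallow clay pot, same plan and feet as the deep pot but 32 high overall, 0.22 kg; origin at the centre of its underside (feet). Stacked, its body rests on the deep rim: origin 36 above the deep pot origin, shifted over 24 so the foot clears the end wall.
- thumb_pot: Bystander: small round blue bowl, 56 across, 42 high, origin at its underside.
- cutters: Bystander: dark steel cutters lying flat, 150 long, origin mid-tool on the bench.
- jar: Bystander: amber glass jar with steel cap, 70 across, 90 high, origin at its underside.
- tin: Bystander: aluminium can, 74 across, 100 high, origin at its underside.
Mind the look-alikes: they are no part of the job. What is shaped like the pot_shallow but black is not meant. Leave any black look-alike of the pot_deep alone.

How it is judged:
On the way, in this order (a step that is already met when the one before it is completed fails the run):
1. the grate's front edge is under the lip (x of grate_front in the frame of tray above 0.108 m and z of grate_front in the frame of tray below 0.031 m), for 0.1 s.
2. the grate lies level on its ledges with the catch snapped over it (all of step 1 and z of each of grate_front, grate_rear in the frame of tray below 0.0265 m and value of joint catch below 0.003 m), for 0.2 s.
3. the deep pot stands upright on the grate (all of step 2 and z of pot_deep in the frame of grate between 0.004 and 0.012 m and angle between pot_deep's own z axis and vertical below 0.07 rad and x of pot_deep in the frame of grate between -0.07 and 0.08 m and y of pot_deep in the frame of grate between -0.05 and 0.05 m), for 0.2 s.
At the end, for the whole second after the job is handed in: Grate front 3 mm or more under the lip, both ends within 4.5 mm of seat, catch out; deep pot upright (4 deg) mid-grate; shallow pot level on its rim (4 deg, 3 mm), same way round (0.2 rad), shifted 22 to 45 mm lengthwise, under 10 mm sideways; all at rest (all of step 3 and z of pot_shallow in the frame of pot_deep between 0.033 and 0.039 m and y of pot_shallow in the frame of pot_deep between -0.01 and 0.01 m and angle between the x axis of pot_shallow and the x axis of pot_deep, either way round below 0.2 rad and angle between pot_shallow's own z axis and vertical below 0.07 rad and (x of pot_shallow in the frame of pot_deep between 0.022 and 0.045 m or x of pot_shallow in the frame of pot_deep between -0.045 and -0.022 m) and linear speed of each of grate, pot_deep, pot_shallow below 0.02 m/s); the robot touches nothing.
It fails at once if a bystander is moved by more than 30 mm (distance of any of thumb_pot, cutters, tin, jar from where it was at the start of the episode above 0.03 m).
It fails at once if the pots are knocked together hard (over 40 N) (contact force between pot_shallow and pot_deep above 40 N).
It fails at once if a pot is dropped or banged on the grate (over 60 N) (contact force between any of pot_deep, pot_shallow and grate above 60 N).
It also fails if it takes over 72 s, if anything falls off the work surface, if the arm or the gripper's body presses on something with over 40 N, if the wrist force passes 120 N, or if a joint passes its speed limit or range.

## Robot

A 6-joint arm with a two-finger parallel gripper is mounted at the origin on the work surface. World frame = base frame: x ahead of the robot, y to its left, z up, the work surface at z = 0. Lengths are in m, angles in rad, forces in N, time in s.
With the tool pointing down it reaches from about 0.325 to 0.75 m from the base axis. Payload 7.6 kg.
Tool frame: the origin (TCP) lies on the centre line of the jaws, within the pads' length; the fingertips stand 14 mm ahead of it and the grasp point (between the pads) lies 5 mm behind it; z points along the fingers, y is the direction in which the jaws open and shut (so a half turn about z gives the same grasp; the last joint's range is limited). The gripper opens to 85 mm and grips with 20 to 120 N. Pads are 22 mm wide; open, the fingers measure 114 mm over their backs; the gripper's body (76 mm by 85 mm) begins 54 mm behind the grasp point. The pads swing forward as they close: fully open they stand 13 mm farther back than shut.
Start: joints at [1.096, 0.052, 1.401, -0, 1.689, -0.07], TCP at [0.207, 0.483, 0.245] pointing down, gripper open.
Joint ranges: [-2.9, 2.9], [-0.91, 2.17], [0.12, 2.37], [-1.06, 4.2], [0.26, 2.73], [-2.93, 2.93]. Speed limits (rad/s): [2.57, 2.57, 3.01, 3.14, 3.14, 3.14].

## Interface

Orientations are given as a unit quaternion [x, y, z, w].
In Python, from cell import sensors, get_image, camera_model, ticket gives the robot as it stands.
- The arm moves only by the tool arm_command, never from a script. Its argument "motion" is a list that holds one entry, the list of rows, each a list of 7 numbers: the shift along the tool's x, y, z in cm, then the turn, a rotation vector about the tool's x, y, z in rad, then the finger opening in cm, from 0 to 8.54. In form: [[[dx, dy, dz, ax, ay, az, gripper], ...]]. A call has exactly 5 rows; each row is the pose to reach, as a shift and turn from the pose measured when the call began, along the tool's axes at that moment; what a row does not reach only later rows make up. A row lasts 1/8 s, in which the tool goes at most 62.5 mm and 10.7 degrees, less where a joint would pass 70% of its speed; a pose out of reach is approached as far as the arm can. A call with a gripper value outside its range is refused whole. The fingers move at their own pace and stop on an object; the grip force is fixed at half the most. Time passes only in rows, so rows that repeat a pose let the fingers close, or fill a call up. It gives the time, the measured TCP pose, the force and the opening at its end, in the units of the state.
- sensors.sense(): the state, without advancing time (a new reading comes with each control period).
- get_image(name): name is "side" or "top"; returns the picture (384x512x3 uint8, red, green, blue); there is no depth.
- camera_model(name): a dict with "mtx" (3x3 intrinsics, pixels), "k1" (the pictures are not rectified: a ray, as slopes to the right and down, at radius r is drawn at 1 + k1 r^2 times it, then the intrinsics apply), "rvec" (rotation vector, rad) and "tvec" (3), from world to camera coordinates, as OpenCV has them. Camera axes: x right, y down, z forward; pixel columns grow to the right and rows downward; lengths in m; the calibration is good to about 2 mm. A picture is of the moment at which its call begins. camera_model takes no time and is no camera call.
- ticket.hand_in(): hands the job in, once; it reports no verdict.
The state is a dict: "time": time; "q": joint angles; "dq": joint speeds; "joint_torque": joint torques, N m; "ee_pos": TCP position; "tcp_rot": TCP orientation; "ft_force": force on the tool from outside, world axes, zero at the start; "torque": the same for the moment, N m; "finger_gap": finger opening in m.
Only numpy, scipy, OpenCV 4.12 (cv2) and the standard library are available. Lean on these libraries where they do the work, as an engineer would, in place of code of your own. Each camera call takes 0.05 s, during which the arm holds its last target.

## Working session

There is one attempt and no reset: what is moved stays moved. The work goes in short steps, Python scripts to look and compute and a tool call to move; the robot and the scene stay as the last step left them, time stands still between calls to the robot, and variables do not carry over. Pictures are saved under pics/ and viewed, and the job is handed in when it is done.

Besides the shell and the picture viewer there is one more tool, called as name(argument=value, ...), one argument or row to a line, values as JSON. arm_command: Moves the arm, as the interface text tells. Its arguments: {"type":"object","properties":{"motion":{"type":"array","items":{"type":"array","items":{"type":"array","items":{"type":"number"}}}}},"required":["motion"]}

```bash
mkdir -p pics; ls; python3 - <<'E'
from cell import sensors,get_image,camera_model
import cv2
for n in("side","top"):
    im=get_image(n); cv2.imwrite(f"pics/{n}0.png",cv2.resize(im[:,:,::-1],None,fx=1.5,fy=1.5)); cv2.imwrite(f"pics/{n}0raw.png",im[:,:,::-1]); print(camera_model(n))
print(sensors.sense())
E
```

```text
pics
{'mtx': array([[409.78839685,   0.        , 263.10510169],
       [  0.        , 409.78839685, 193.50431433],
       [  0.        ,   0.        ,   1.        ]]), 'k1': 0.014528461121615903, 'rvec': array([ 2.08915323, -0.12215753,  0.09491388]), 'tvec': array([-0.61727319,  0.07677893,  1.32246716])}
{'mtx': array([[415.54418452,   0.        , 258.12967446],
       [  0.        , 415.54418452, 191.5552323 ],
       [  0.        ,   0.        ,   1.        ]]), 'k1': -0.15068065956389862, 'rvec': array([ 2.12867665, -2.13617895,  0.20164566]), 'tvec': array([-0.0476477 ,  0.62146656,  1.32444272])}
{'time': 0.1, 'q': array([ 1.09564397e+00,  5.28000100e-02,  1.40159378e+00, -3.36499975e-05,
        1.68864597e+00, -7.02884494e-02]), 'dq': array([-0.00176409, -0.00019576, -0.00342149,  0.00047975,  0.00059769,
       -0.00113946]), 'joint_torque': array([ 9.01651638e-04, -3.82585430e+01, -3.60982811e+01, -7.09167534e-05,
        4.79007344e-03,  7.13488907e-05]), 'ee_pos': array([0.20666038, 0.48234064, 0.24455777]), 'tcp_rot': array([ 2.01054088e-01,  9.79579874e-01, -7.01313406e-04, -1.78798743e-04]), 'ft_force': array([ 0.05827701, -0.34804254, -0.50925072]), 'torque': array([ 0.01822323, -0.00211423, -0.00919585]), 'finger_gap': 0.08522672968546448}
```

View pics/side0.png

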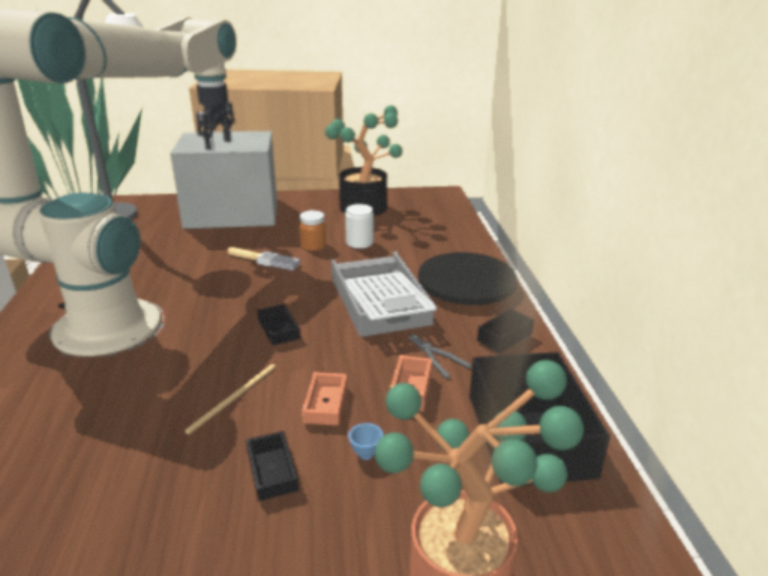

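View pics/top0.png

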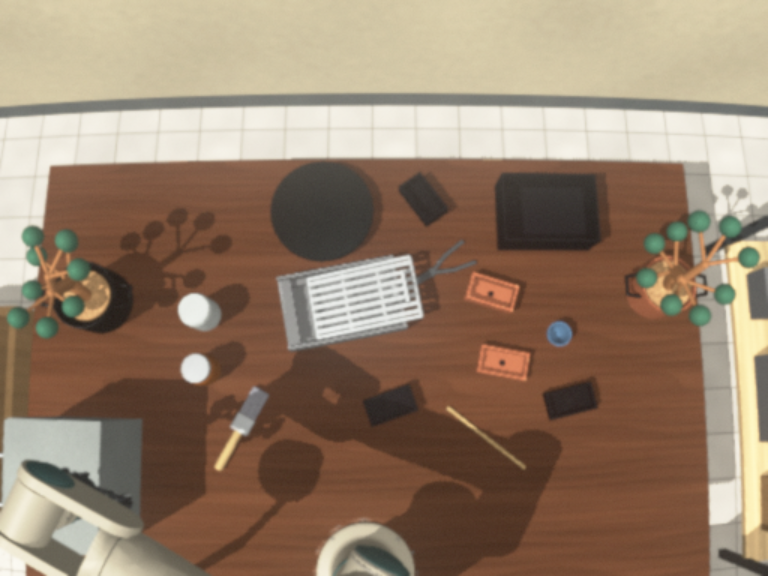

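```bash
cat > h.py <<'E'
import numpy as np,cv2
from scipy.spatial.transform import Rotation as R
from cell import sensors,get_image,camera_model
def ray(n,u,v):
    c=camera_model(n);K=c['mtx'];k=c['k1']
    d=np.array([(u-K[0,2])/K[0,0],(v-K[1,2])/K[1,1]]);p=d.copy()
    for _ in range(20): p=d/(1+k*(p@p))
    Rm=cv2.Rodrigues(c['rvec'])[0]
    return -Rm.T@c['tvec'], Rm.T@np.array([p[0],p[1],1])
def onz(n,u,v,z):
    o,d=ray(n,u,v); return o+d*(z-o[2])/d[2]
def proj(n,P):
    c=camera_model(n);K=c['mtx'];Rm=cv2.Rodrigues(c['rvec'])[0]
    q=Rm@np.asarray(P,float)+c['tvec'];p=q[:2]/q[2];p=p*(1+c['k1']*(p@p))
    return K[0,0]*p[0]+K[0,2],K[1,1]*p[1]+K[1,2]
def crop(im,x0,y0,x1,y1,f,out):
    c=cv2.resize(im[y0:y1,x0:x1],None,fx=f,fy=f,interpolation=cv2.INTER_CUBIC); cv2.imwrite(out,c)
def tri(u1,u2): # side,top pixels
    o1,d1=ray('side',*u1);o2,d2=ray('top',*u2)
    A=np.stack([d1,-d2],1);s=np.linalg.lstsq(A,o2-o1,rcond=None)[0]
    return (o1+d1*s[0]+o2+d2*s[1])/2, np.linalg.norm(o1+d1*s[0]-o2-d2*s[1])
E
python3 - <<'E'
from h import *
t=cv2.imread('pics/top0raw.png');s=cv2.imread('pics/side0raw.png')
crop(t,180,160,340,260,5,'pics/c1.png');crop(t,290,165,410,255,6,'pics/c2.png')
crop(s,160,160,320,310,5,'pics/c3.png')
for n,im in(('top',t),('side',s)):
    hsv=cv2.cvtColor(im,cv2.COLOR_BGR2HSV); m=cv2.inRange(hsv,(4,110,150),(16,255,255))
    m=cv2.morphologyEx(m,cv2.MORPH_CLOSE,np.ones((9,9)))
    for c in cv2.findContours(m,0,2)[0]:
        if cv2.contourArea(c)>150: print(n,cv2.contourArea(c),cv2.minAreaRect(c),cv2.boxPoints(cv2.minAreaRect(c)).round(1).tolist())
E
```

```text
top 613.5 ((335.5416259765625, 241.53173828125), (34.66251754760742, 19.833881378173828), 10.784297943115234) [[316.70001220703125, 248.0], [320.3999938964844, 228.5], [354.3999938964844, 235.0], [350.70001220703125, 254.5]]
top 596.0 ((327.7702941894531, 194.6216278076172), (33.89339828491211, 19.26262664794922), 17.10272979736328) [[308.70001220703125, 198.8000030517578], [314.3999938964844, 180.39999389648438], [346.79998779296875, 190.39999389648438], [341.1000061035156, 208.8000030517578]]
top 896.5 ((46.716217041015625, 189.70269775390625), (53.26527404785156, 43.236934661865234), 9.462322235107422) [[16.899999618530273, 206.60000610351562], [24.0, 164.0], [76.5, 172.8000030517578], [69.4000015258789, 215.39999389648438]]
top 1158.0 ((453.6600036621094, 183.38002014160156), (41.00000762939453, 77.00000762939453), 53.13010025024414) [[410.6000061035156, 190.10000610351562], [472.20001220703125, 143.89999389648438], [496.79998779296875, 176.6999969482422], [435.20001220703125, 222.89999389648438]]
side 906.0 ((212.8307647705078, 264.546142578125), (34.77970504760742, 34.83517074584961), 3.1798300743103027) [[194.5, 281.0], [196.39999389648438, 246.1999969482422], [231.1999969482422, 248.10000610351562], [229.1999969482422, 282.8999938964844]]
side 3296.5 ((309.0, 309.5), (147.0, 100.0), 90.0) [[259.0, 236.0], [359.0, 236.0], [359.0, 383.0], [259.0, 383.0]]
```

View pics/c1.png

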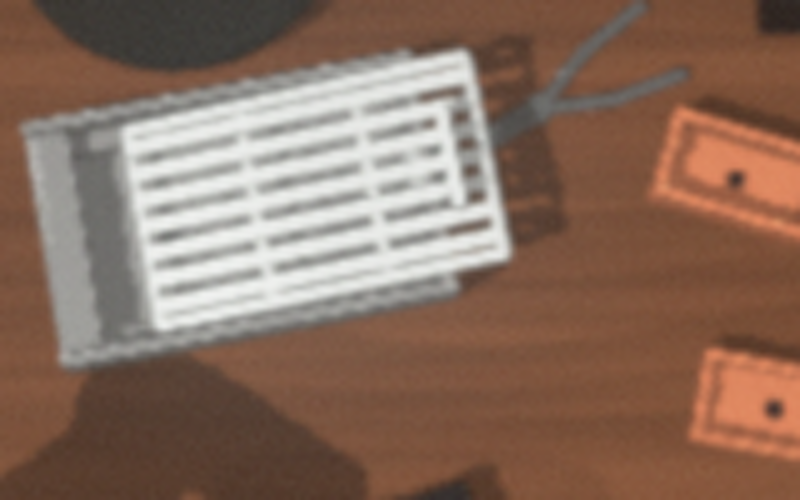

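View pics/c2.png

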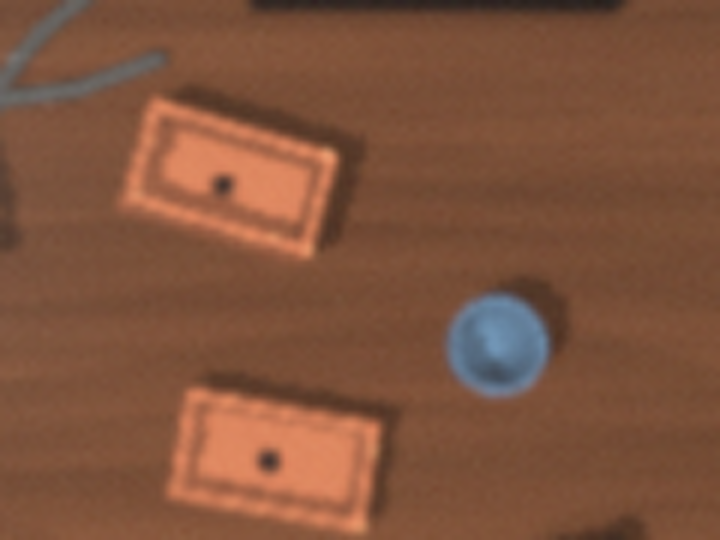

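View pics/c3.png

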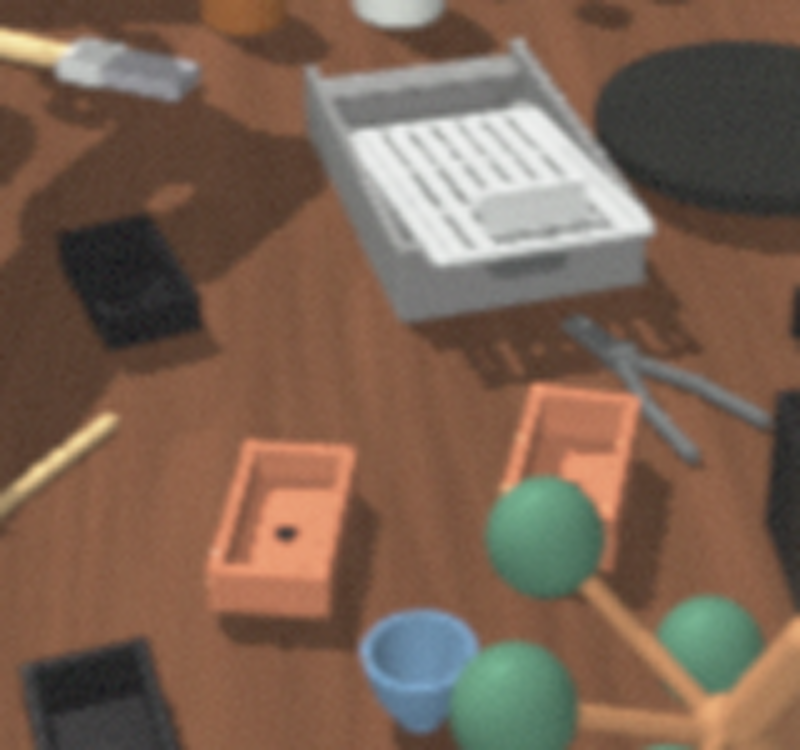

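```bash
python3 - <<'E'
from h import *
np.set_printoptions(precision=4,suppress=True)
T=lambda p:(p[0]/5+180,p[1]/5+160)
T2=lambda p:(p[0]/6+290,p[1]/6+165)
S=lambda p:(p[0]/5+160,p[1]/5+160)
print('near')
for a,b in (((247,440),(170,495)),((355,447),(195,390)),((330,577),(380,422)),((212,568),(365,530))): print(*tri(S(a),T2(b)))
print('far')
for a,b in (((533,385),(122,205)),((640,398),(155,97))): print(*tri(S(a),T2(b)))
print('tray side tops z53')
P=[onz('top',*T(p),.053) for p in((25,128),(63,367),(460,285),(410,52))]
for p in P:print(p)
print(*[np.linalg.norm(P[i]-P[(i+1)%4]) for i in range(4)])
print('tray tri'); 
for a,b in (((312,70),(63,367)),((520,42),(25,128))):print(*tri(S(a),T(b)))
print('bottom side view corners'); print(onz('side',*S((405,318)),0),onz('side',*S((645,280)),0))
print('grate')
for a,b,n in (((350,133),(155,328),'front low x'),((525,105),(122,128),'front hi x'),((655,232),(470,50),'rear hi x'),((440,262),(512,260),'rear lo x')):print(n,*tri(S(a),T(b)))
print('tab top?')
for a,b,n in (((475,195),(465,205),'tab lo x'),((590,182),(435,105),'hi')):print(n,*tri(S(a),T(b)))
E
```

```text
near
[ 0.4375 -0.2494  0.0312] 0.0027115728443510975
[ 0.4962 -0.2647  0.0331] 0.003989837711943702
[ 0.4774 -0.3691  0.0317] 0.003845658494108176
[ 0.4176 -0.3578  0.0336] 0.0043853798241440985
far
[ 0.6005 -0.2256  0.0392] 0.0052135897857739965
[ 0.6606 -0.2459  0.0405] 0.0025454593683658785
tray side tops z53
[0.6427 0.1949 0.053 ]
[0.4828 0.1658 0.053 ]
[ 0.5365 -0.0952  0.053 ]
[ 0.694  -0.0632  0.053 ]
0.16249345609325688 0.2664571302929095 0.1607840516368867 0.2631100269400386
tray tri
[0.4879 0.1667 0.0479] 0.009341109506026716
[0.6467 0.1954 0.0494] 0.006360435078590195
bottom side view corners
[ 0.5396 -0.0912  0.    ] [ 0.7005 -0.0627  0.    ]
grate
front low x [0.5138 0.1084 0.0262] 0.005381981488377083
front hi x [0.6464 0.1324 0.0299] 0.0013080802543780376
rear hi x [ 0.6948 -0.1032  0.062 ] 0.003051575782825765
rear lo x [ 0.555  -0.129   0.0646] 0.007049589920210622
tab top?
tab lo x [ 0.5834 -0.0972  0.0923] 0.0004911663549020301
hi [ 0.6545 -0.0789  0.086 ] 0.007229760000709721
```

```bash
cat >> h.py <<'E'
C=np.array([.589,.0507]); AZ=np.radians(101.4)
EX=np.array([np.cos(AZ),np.sin(AZ)]); EY=np.array([-EX[1],EX[0]])
def go(x,y,z,azdeg):
    """print shift (cm) and rotvec from current pose to tool-down pose with jaw azimuth azdeg"""
    s=sensors.sense(); R0=R.from_quat(s['tcp_rot'])
    a=np.radians(azdeg); best=None
    for k in (0,np.pi):
        ty=np.array([np.cos(a+k),np.sin(a+k),0]); tz=np.array([0,0,-1.]); tx=np.cross(ty,tz)
        rv=(R0.inv()*R.from_matrix(np.stack([tx,ty,tz],1))).as_rotvec()
        if best is None or np.linalg.norm(rv)<np.linalg.norm(best): best=rv
    d=R0.inv().apply(np.array([x,y,z])-s['ee_pos'])*100
    print('t%.2f'%s['time'],'shift',d.round(2),'rv',best.round(3),'pos',s['ee_pos'].round(4),'f',s['ft_force'].round(1),'q6 %.2f'%s['q'][5])
def tr(x,y=0): return C+x*EX+y*EY
E
python3 - <<'E'
from h import *
go(*tr(-.175),.2,11.4); print(tr(-.175))
E
```

```text
t0.10 shift [-62.08 -39.01   4.51] rv [-0.001  0.001  0.967] pos [0.2067 0.4823 0.2446] f [ 0.1 -0.3 -0.5] q6 -0.07
[ 0.62359003 -0.12084746]
```

arm_command(
  motion=[
    [[-5,-3,-4,0,0,0.15,0],[-10,-6,-4,0,0,0.33,0],[-15,-9.5,-4,0,0,0.5,0],[-20,-12.5,-4,0,0,0.67,0],[-25,-15.7,-4,0,0,0.83,0]],
  ],
)

```text
time: 0.72
ee_pos: [0.3753, 0.2379, 0.2845]
tcp_rot: [0.581, 0.814, -0.001, 0.0]
ft_force: [0.8, 0.2, -0.1]
finger_gap: 0.0002
```

```bash
python3 - <<'E'
from h import *
go(*tr(-.175),.2,11.4)
E
```

```text
t0.72 shift [-41.98  11.85   8.48] rv [-0.001  0.001  0.132] pos [0.3753 0.2379 0.2845] f [ 0.8  0.2 -0.1] q6 0.15
```

arm_command(
  motion=[
    [[-6,1.7,1,0,0,0.05,0],[-12,3.4,2,0,0,0.1,0],[-18,5.1,3,0,0,0.13,0],[-24,6.8,4,0,0,0.13,0],[-30,8.5,5,0,0,0.13,0]],
  ],
)

```text
time: 1.35
ee_pos: [0.5509, -0.016, 0.2348]
tcp_rot: [0.633, 0.774, -0.001, -0.0]
ft_force: [0.6, -0.1, 0.2]
finger_gap: 0.0001
```

```bash
python3 - <<'E'
from h import *
go(*tr(-.175),.13,11.4)
E
```

```text
t1.35 shift [-11.71   5.05  10.48] rv [-0.001  0.001  0.002] pos [ 0.5509 -0.016   0.2348] f [ 0.6 -0.1  0.2] q6 -0.30
```

arm_command(
  motion=[
    [[-5,2.2,2,0,0,0,0],[-10,4.3,4,0,0,0,0],[-11.7,5.05,9,0,0,0,0],[-11.7,5.05,12,0,0,0,0],[-11.7,5.05,12,0,0,0,0]],
  ],
)

```text
time: 1.98
ee_pos: [0.6218, -0.1205, 0.111]
tcp_rot: [0.633, 0.774, -0.002, -0.003]
ft_force: [0.2, -0.0, 0.4]
finger_gap: -0.0002
```

```bash
python3 - <<'E'
from h import *
for n in("side","top"):
    im=get_image(n)[:,:,::-1]
    crop(im,*((200,100,340,240) if n=='side' else (180,140,340,260)),5 if n=='top' else 4,f"pics/{n}1.png")
go(*tr(-.175),.092,11.4)
E
```

```text
t2.08 shift [-0.01 -0.04  2.41] rv [-0.     0.001  0.002] pos [ 0.6239 -0.1206  0.1161] f [1.  0.6 0.6] q6 -0.45
```

View pics/side1.png

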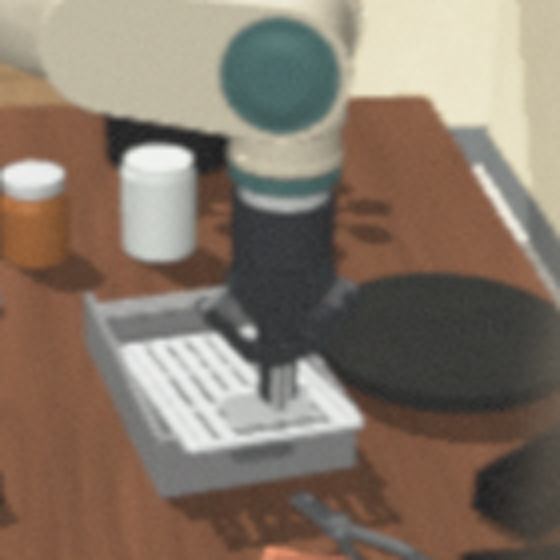

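View pics/top1.png

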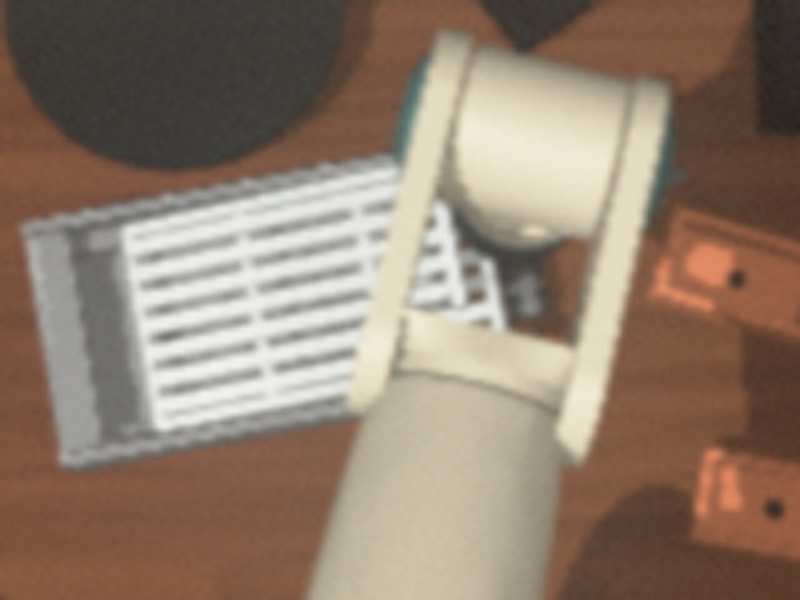

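arm_command(
  motion=[
    [[0,0,1.5,0,0,0,0],[0,0,2.4,0,0,0,0],[0.5,0,2.4,0,0,0,0],[1.3,0,2.4,0,0,0,0],[2.0,0,2.4,0,0,0,0]],
  ],
)

```text
time: 2.7
ee_pos: [0.6201, -0.1007, 0.0925]
tcp_rot: [0.633, 0.775, -0.001, 0.001]
ft_force: [0.5, -1.0, -1.3]
finger_gap: -0.0001
```

arm_command(
  motion=[
    [[0.3,0,0,0,0,0,0],[0.6,0,0,0,0,0,0],[0.9,0,0,0,0,0,0],[1.2,0,0.1,0,0,0,0],[1.5,0,0.1,0,0,0,0]],
  ],
)

```text
time: 3.32
ee_pos: [0.6171, -0.0859, 0.0916]
tcp_rot: [0.633, 0.774, -0.0, 0.001]
ft_force: [-1.1, -0.7, -0.4]
finger_gap: 0.0001
```

```bash
python3 - <<'E'
from h import *
for n in("side","top"):
    im=get_image(n)[:,:,::-1]
    crop(im,*((200,100,340,240) if n=='side' else (180,140,340,260)),5 if n=='top' else 4,f"pics/{n}2.png")
go(*tr(-.115),.08,11.4)
E
```

```text
t3.42 shift [ 2.41 -0.04  1.14] rv [0.    0.002 0.002] pos [ 0.617  -0.0855  0.0914] f [-0.3 -0.2  0.5] q6 -0.40
```

View pics/side2.png

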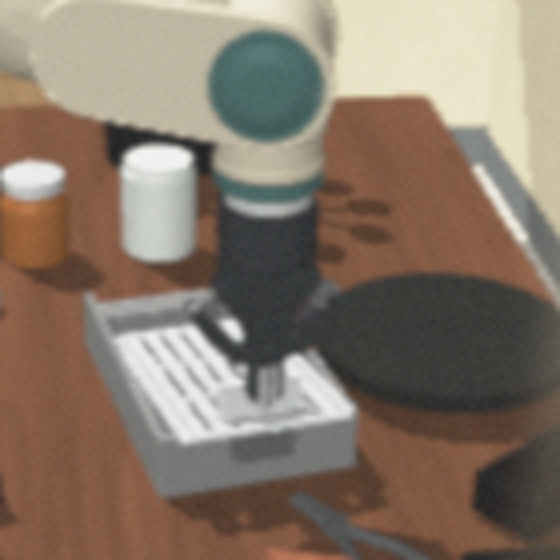

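View pics/top2.png

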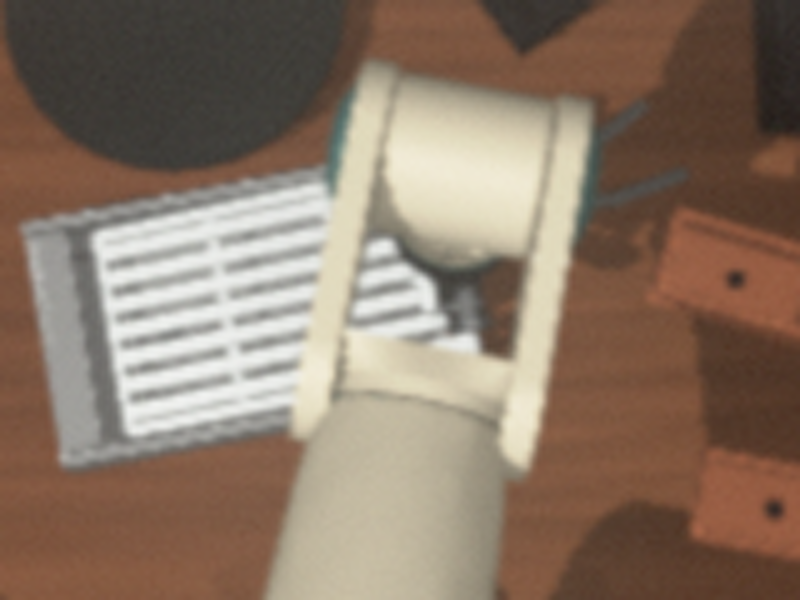

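arm_command(
  motion=[
    [[0.3,0,0.1,0,0,0,0],[0.7,0,0.2,0,0,0,0],[1.1,0,0.3,0,0,0,0],[1.5,0,0.4,0,0,0,0],[1.9,0,0.5,0,0,0,0]],
  ],
)

```text
time: 4.05
ee_pos: [0.6132, -0.0667, 0.0864]
tcp_rot: [0.632, 0.775, -0.0, 0.001]
ft_force: [0.9, -3.0, 3.5]
finger_gap: 0.0
```

arm_command(
  motion=[
    [[0.2,0,0.1,0,0,0,0],[0.4,0,0.2,0,0,0,0],[0.6,0,0.3,0,0,0,0],[0.8,0,0.4,0,0,0,0],[1.0,0,0.5,0,0,0,0]],
  ],
)

```text
time: 4.68
ee_pos: [0.6108, -0.0564, 0.0808]
tcp_rot: [0.632, 0.775, -0.001, 0.0]
ft_force: [0.6, 0.6, 0.2]
finger_gap: -0.0001
```

```bash
python3 - <<'E'
from h import *
for n in("side","top"):
    im=get_image(n)[:,:,::-1]
    crop(im,*((200,100,340,240) if n=='side' else (180,140,340,260)),5 if n=='top' else 4,f"pics/{n}3.png")
go(*tr(-.115),.08,11.4)
E
```

```text
t4.78 shift [-0.57 -0.03  0.09] rv [-0.     0.001  0.003] pos [ 0.6109 -0.0564  0.0809] f [-0.7 -0.1  0.5] q6 -0.35
```

View pics/side3.png

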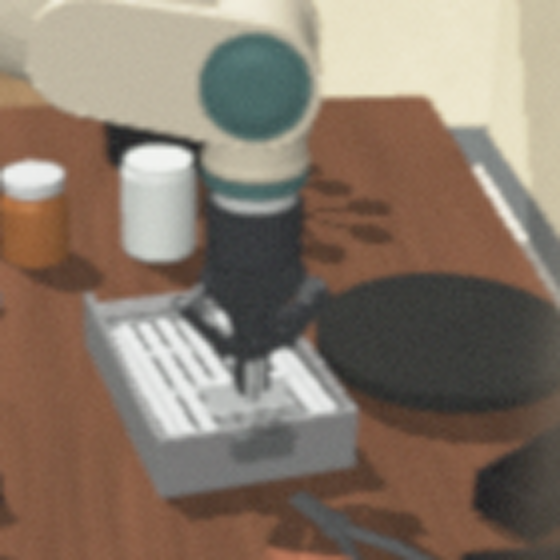

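View pics/top3.png

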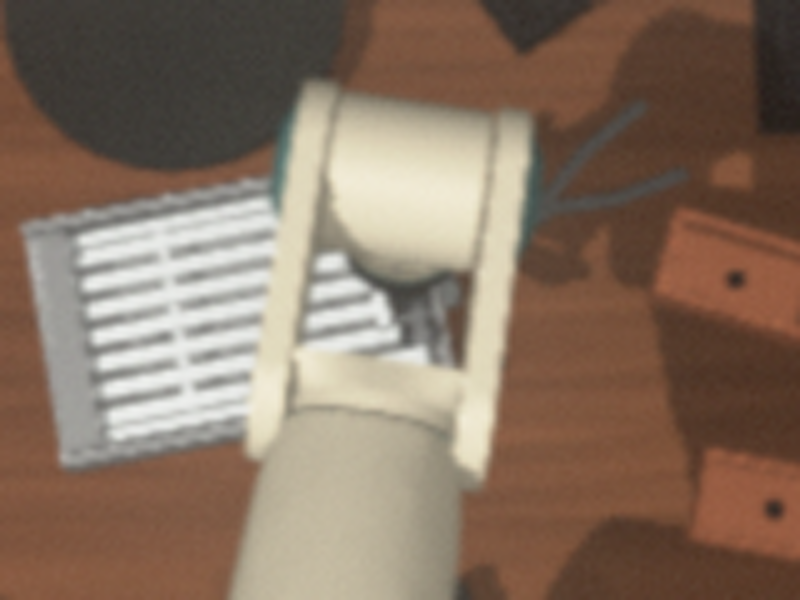

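arm_command(
  motion=[
    [[0.1,0,0.1,0,0,0,0],[0.2,0,0.2,0,0,0,0],[0.3,0,0.3,0,0,0,0],[0.4,0,0.3,0,0,0,0],[0.4,0,0.3,0,0,0,0]],
  ],
)

```text
time: 5.4
ee_pos: [0.6105, -0.054, 0.0784]
tcp_rot: [0.633, 0.774, -0.001, 0.002]
ft_force: [0.4, -6.3, 1.4]
finger_gap: -0.0003
```

arm_command(
  motion=[
    [[0.15,0,0,0,0,0,0],[0.3,0,0,0,0,0,0],[0.4,0,0,0,0,0,0],[0.5,0,0,0,0,0,0],[0.5,0,0,0,0,0,0]],
  ],
)

```text
time: 6.02
ee_pos: [0.6105, -0.0535, 0.0795]
tcp_rot: [0.634, 0.774, -0.003, 0.005]
ft_force: [3.1, -17.0, 1.5]
finger_gap: 0.0002
```

arm_command(
  motion=[
    [[-0.5,0,0,0,0,0,0],[-0.8,0,-1,0,0,0,0],[-0.8,0,-3,0,0,0,0],[0.4,0,-3.2,0,0,0,0],[1.2,0,-3.2,0,0,0,0]],
  ],
)

```text
time: 6.65
ee_pos: [0.6079, -0.04, 0.1119]
tcp_rot: [0.633, 0.774, -0.002, 0.006]
ft_force: [-0.8, 0.7, 0.3]
finger_gap: -0.0001
```

```bash
python3 - <<'E'
from h import *
for n in("side","top"):
    im=get_image(n)[:,:,::-1]
    crop(im,*((200,100,340,240) if n=='side' else (180,140,340,260)),5 if n=='top' else 4,f"pics/{n}4.png")
go(*tr(-.094),.096,11.4)
E
```

```text
t6.75 shift [-0.14 -0.02  1.49] rv [0.002 0.011 0.001] pos [ 0.6075 -0.0398  0.1109] f [ 0.4 -0.4  0.1] q6 -0.32
```

View pics/side4.png

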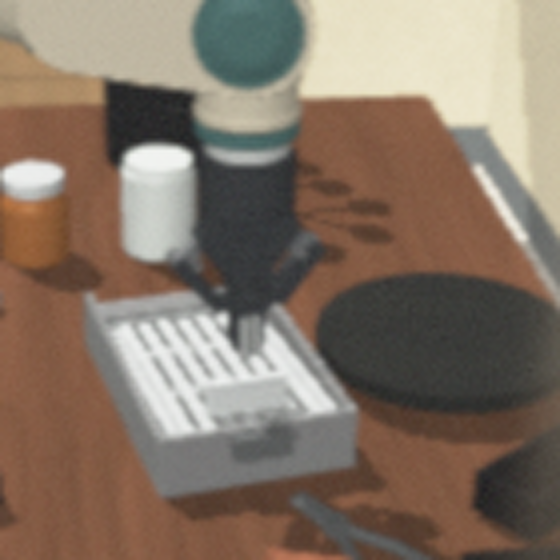

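View pics/top4.png

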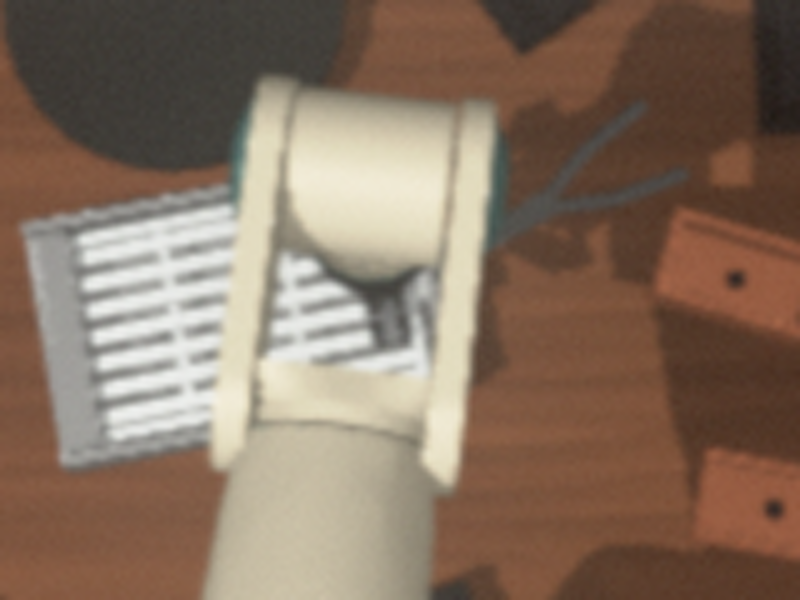

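```bash
python3 - <<'E'
from h import *
for x in(-.08,-.0915,-.1,-.11):
  for z in (.06,.08):
    u,v=proj('side',[*tr(x),z]);print(x,z,(u-200)*4,(v-100)*4)
print('tip',[(a-b)*4 for a,b in zip(proj('side',[.6075,-.0398,.097]),(200,100))])
E
```

```text
-0.08 0.06 236.6879978916354 385.5362063627965
-0.08 0.08 236.99688745859862 364.2484462127519
-0.0915 0.06 241.1092861619495 392.36017126531726
-0.0915 0.08 241.45368600934125 370.9719834931011
-0.1 0.06 244.417630439689 397.466397750188
-0.1 0.08 244.78890151274823 376.00350403757886
-0.11 0.06 248.35463146393067 403.5429360427272
-0.11 0.08 248.75821416424492 381.9916332173085
tip [np.float64(242.38599583428754), np.float64(353.0000454248491)]
```

arm_command(
  motion=[
    [[-0.25,0,1,0,0.01,0,0],[-0.25,0,1.6,0,0.01,0,0],[-0.25,0,2.0,0,0.01,0,0],[-0.25,0,2.3,0,0.01,0,0],[-0.25,0,2.3,0,0.01,0,0]],
  ],
)

```text
time: 7.38
ee_pos: [0.6082, -0.0427, 0.088]
tcp_rot: [0.633, 0.774, 0.0, 0.001]
ft_force: [0.7, 0.8, -0.2]
finger_gap: -0.0002
```

arm_command(
  motion=[
    [[0,0,0.2,0,0,0,0],[0,0,0.4,0,0,0,0],[0,0,0.6,0,0,0,0],[0,0,0.8,0,0,0,0],[0,0,0.8,0,0,0,0]],
  ],
)

```text
time: 8.0
ee_pos: [0.6078, -0.0424, 0.0792]
tcp_rot: [0.633, 0.774, -0.0, 0.001]
ft_force: [-0.1, -0.5, -0.0]
finger_gap: -0.0001
```

```bash
python3 - <<'E'
from h import *
for n in("side","top"):
    im=get_image(n)[:,:,::-1]
    crop(im,*((210,150,300,220) if n=='side' else (230,170,310,240)),8,f"pics/{n}5.png")
go(*tr(-.094),.096,11.4)
E
```

```text
t8.10 shift [ 0.12 -0.02 -1.63] rv [0.001 0.001 0.001] pos [ 0.6081 -0.0425  0.0797] f [-1.   0.5 -0.1] q6 -0.33
```

View pics/side5.png

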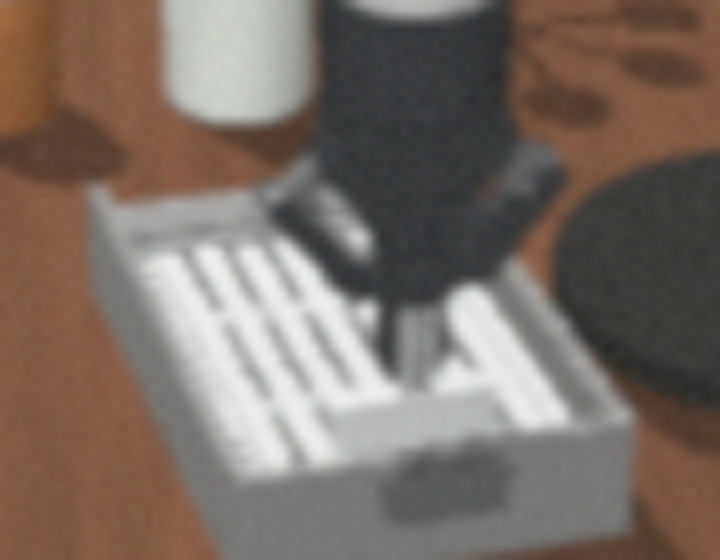

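View pics/top5.png

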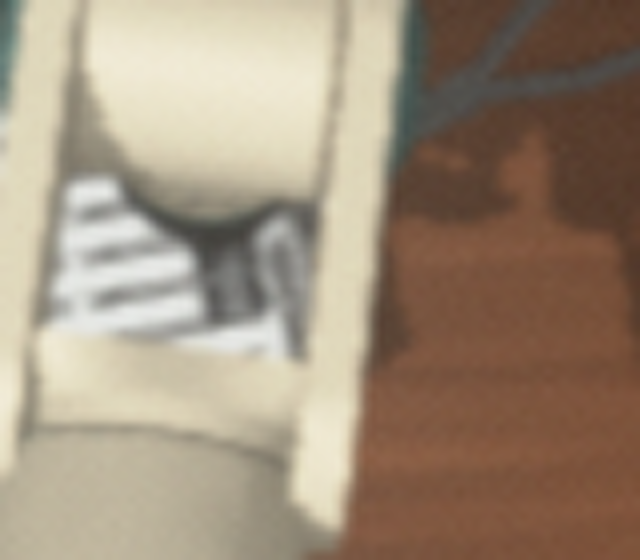

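```bash
python3 - <<'E'
from h import *
f=lambda P:[round((a-b)*8) for a,b in zip(proj('side',P),(210,150))]
p=sensors.sense()['ee_pos']
print('tip', f(p-[0,0,.0145]), f(np.r_[p[:2]-.011*EX,p[2]-.0145]), f(p))
for z in (.06,.065,.07,.075): print(z,f([*tr(-.09),z]),f([*tr(-.098),z]),f([*tr(-.104),z]))
print('ref wall rear corners top', f([*tr(-.133,.083),.053]),f([*tr(-.133,-.083),.053]),'lip-end side', f([*tr(.133,.083),.053]))
print('front inner', f([*tr(.105,.075),.04]))
E
```

```text
tip [406, 378] [414, 391] [406, 347]
0.06 [401, 383] [407, 393] [412, 400]
0.065 [401, 372] [407, 382] [412, 389]
0.07 [401, 362] [408, 371] [412, 378]
0.075 [402, 351] [408, 360] [413, 368]
ref wall rear corners top [233, 484] [629, 419] lip-end side [74, 186]
front inner [107, 236]
```

arm_command(
  motion=[
    [[0,0,0.2,0,0,0,0],[0,0,0.35,0,0,0,0],[0,0,0.5,0,0,0,0],[0,0,0.6,0,0,0,0],[0,0,0.6,0,0,0,0]],
  ],
)

```text
time: 8.72
ee_pos: [0.6081, -0.0426, 0.0741]
tcp_rot: [0.633, 0.774, 0.0, 0.001]
ft_force: [-2.5, 0.4, 3.9]
finger_gap: -0.0001
```

arm_command(
  motion=[
    [[0,0,-3,0,0,0,4],[0,0,-8,0,0,0,8.5],[-3,0,-10,0,0,0,8.5],[-9,0,-10,0,0,0,8.5],[-15,0,-10,0,0,0,8.5]],
  ],
)

```text
time: 9.35
ee_pos: [0.6381, -0.1907, 0.1747]
tcp_rot: [0.633, 0.774, 0.0, 0.002]
ft_force: [0.3, 0.3, -0.2]
finger_gap: 0.0848
```

```bash
python3 - <<'E'
from h import *
t=cv2.imread('pics/top0raw.png')
hsv=cv2.cvtColor(t,cv2.COLOR_BGR2HSV); m=cv2.inRange(hsv,(2,110,130),(18,255,255))
m=cv2.morphologyEx(m,cv2.MORPH_CLOSE,np.ones((9,9)))
for c in cv2.findContours(m,0,2)[0]:
    b=cv2.boxPoints(cv2.minAreaRect(c))
    if cv2.contourArea(c)<400 or not 300<b[:,0].mean()<360: continue
    z=.042 if b[:,1].mean()<215 else .032
    P=np.array([onz('top',*p,z)[:2] for p in b]); 
    r=cv2.minAreaRect((P*1000).astype(np.float32)); e=[P[1]-P[0],P[2]-P[1]]
    print(z,P.mean(0).round(4),[np.linalg.norm(x).round(4) for x in e],[np.degrees(np.arctan2(x[1],x[0])).round(1) for x in e])
s=get_image('side')[:,:,::-1];tt=get_image('top')[:,:,::-1]
crop(s,210,150,300,220,8,'pics/side6.png');crop(tt,170,150,310,250,5,'pics/top6.png')
E
```

```text
0.032 [ 0.4376 -0.2314] [np.float64(0.2258), np.float64(0.4411)] [np.float64(-33.7), np.float64(-124.4)]
0.042 [ 0.6557 -0.2549] [np.float64(0.1379), np.float64(0.2097)] [np.float64(-18.4), np.float64(-108.2)]
0.042 [ 0.8896 -0.2384] [np.float64(0.4266), np.float64(0.0678)] [np.float64(-89.5), np.float64(176.1)]
```

View pics/side6.png

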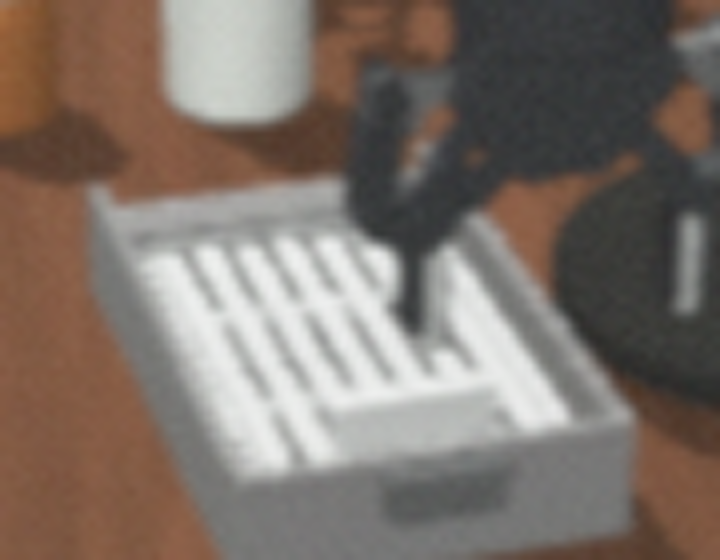

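View pics/top6.png

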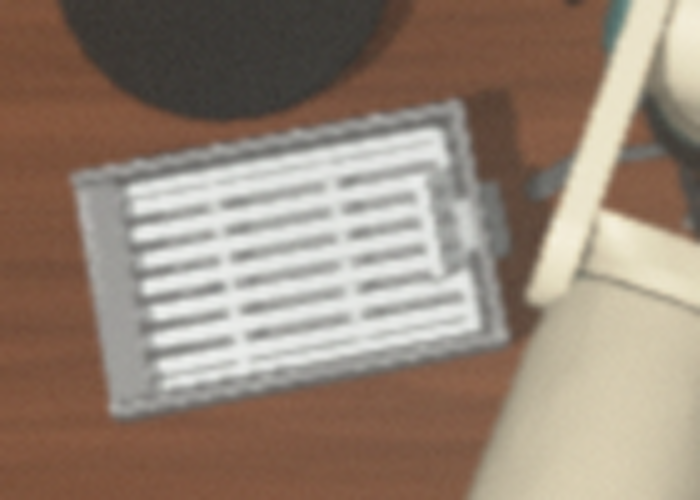

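```bash
cat >> h.py <<'E'
def rect(b,z):
    P=np.array([onz('top',*p,z)[:2] for p in b]); e=[P[1]-P[0],P[2]-P[1]]
    print(z,P.mean(0).round(4),[np.linalg.norm(x).round(4) for x in e],[np.degrees(np.arctan2(x[1],x[0])).round(1) for x in e])
E
python3 - <<'E'
from h import *
rect([(308.7,198.8),(314.4,180.4),(346.8,190.4),(341.1,208.8)],.042)
rect([(310.3,199.2),(315.8,181.2),(346.3,190.3),(342,207.8)],.042)
rect([[316.7,248.0],[320.4,228.5],[354.4,235.0],[350.7,254.5]],.032)
rect([(318.3,247.5),(322.5,230),(353.3,235.3),(350.8,253.3)],.032)
s=proj('side',[.6345,-.28,.042]);print(s)
go(.638,-.289,.17,-17)
E
```

```text
0.042 [ 0.6129 -0.2848] [np.float64(0.0665), np.float64(0.1151)] [np.float64(-18.5), np.float64(-107.5)]
0.042 [ 0.6128 -0.2877] [np.float64(0.0649), np.float64(0.108)] [np.float64(-18.3), np.float64(-107.0)]
0.032 [ 0.4555 -0.3081] [np.float64(0.0664), np.float64(0.117)] [np.float64(-12.2), np.float64(-101.3)]
0.032 [ 0.4554 -0.3103] [np.float64(0.0603), np.float64(0.1057)] [np.float64(-15.0), np.float64(-100.2)]
(np.float64(280.4890191127295), np.float64(247.11084695896105))
t9.45 shift [-9.21 -1.73  0.33] rv [0.001 0.002 0.49 ] pos [ 0.6373 -0.1953  0.1731] f [ 0.4  0.9 -0.3] q6 -0.55
```

```bash
python3 - <<'E'
from h import *
go(.6135,-.287,.1,-17.7)
E
```

```text
t9.45 shift [-8.53 -4.1   7.33] rv [0.001 0.002 0.503] pos [ 0.6373 -0.1953  0.1731] f [ 0.4  0.9 -0.3] q6 -0.55
```

arm_command(
  motion=[
    [[-4,-2,0,0,0,0.16,8.5],[-8.5,-4.1,0,0,0,0.33,8.5],[-8.5,-4.1,1,0,0,0.5,8.5],[-8.5,-4.1,5,0,0,0.5,8.5],[-8.5,-4.1,7.3,0,0,0.5,8.5]],
  ],
)

```text
time: 10.07
ee_pos: [0.6128, -0.2861, 0.0976]
tcp_rot: [0.807, 0.591, -0.001, -0.0]
ft_force: [0.1, 0.5, -0.7]
finger_gap: 0.0848
```

```bash
python3 - <<'E'
from h import *
tt=get_image('top')[:,:,::-1];s=get_image('side')[:,:,::-1]
crop(tt,290,150,400,240,6,'pics/top7.png');crop(s,230,190,330,290,6,'pics/side7.png')
go(.6135,-.287,.022,-17.7)
E
```

```text
t10.18 shift [-0.09  0.23  7.41] rv [-0.005  0.001  0.003] pos [ 0.612  -0.2855  0.0962] f [-0.  -0.2 -0.4] q6 -0.18
```

View pics/top7.png

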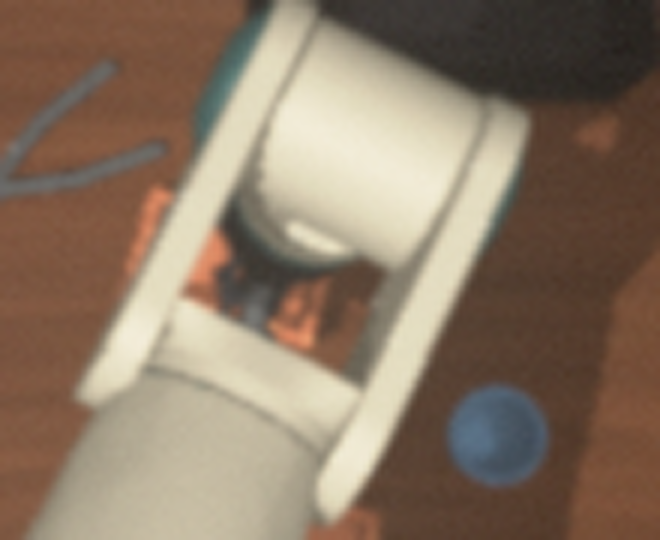

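View pics/side7.png

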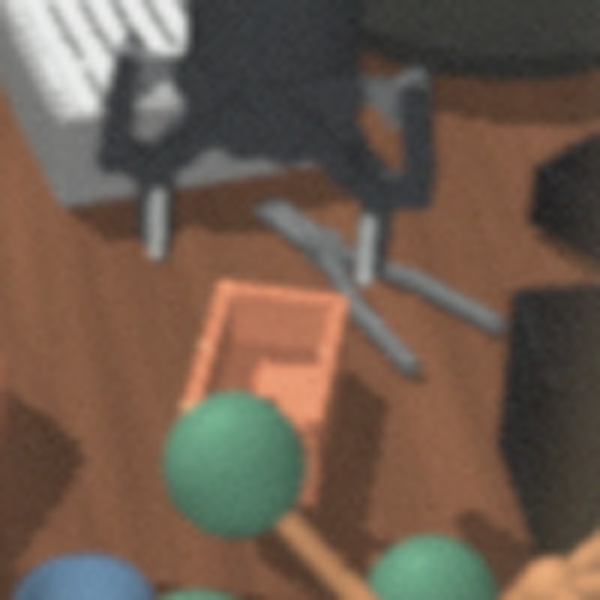

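arm_command(
  motion=[
    [[0,0.15,2,0,0,0,8.5],[0,0.2,4,0,0,0,8.5],[0,0.2,6,0,0,0,8.5],[0,0.2,7.2,0,0,0,8.5],[0,0.2,7.3,0,0,0,8.5]],
  ],
)

```text
time: 10.8
ee_pos: [0.613, -0.2858, 0.0218]
tcp_rot: [0.807, 0.591, -0.002, -0.003]
ft_force: [0.5, -0.4, 0.5]
finger_gap: 0.0849
```

arm_command(
  motion=[
    [[0,0,0,0,0,0,7],[0,0,0,0,0,0,6],[0,0,0,0,0,0,5.5],[0,0,0,0,0,0,5.5],[0,0,0,0,0,0,5.5]],
  ],
)

```text
time: 11.42
ee_pos: [0.6137, -0.2862, 0.0231]
tcp_rot: [0.807, 0.591, -0.002, -0.002]
ft_force: [0.1, -0.7, 6.0]
finger_gap: 0.0611
```

arm_command(
  motion=[
    [[0,0,-1,0,0,0,5.5],[0,0,-3,0,0,0,5.5],[0,0,-6,0,0,0,5.5],[0,0,-10,0,0,0,5.5],[0,0,-12,0,0,0,5.5]],
  ],
)

```text
time: 12.05
ee_pos: [0.615, -0.2866, 0.1469]
tcp_rot: [0.807, 0.591, -0.001, 0.0]
ft_force: [0.5, -0.8, -3.0]
finger_gap: 0.061
```

```bash
python3 - <<'E'
from h import *
tt=get_image('top')[:,:,::-1];s=get_image('side')[:,:,::-1]
crop(s,200,120,330,250,5,'pics/side8.png')
go(*tr(0),.145,11.4); print(tr(0))
E
```

```text
t12.15 shift [ 31.39 -12.67   0.1 ] rv [ 0.     0.002 -0.505] pos [ 0.6152 -0.2868  0.1466] f [ 0.1  0.1 -2.7] q6 -0.18
[0.589  0.0507]
```

View pics/side8.png

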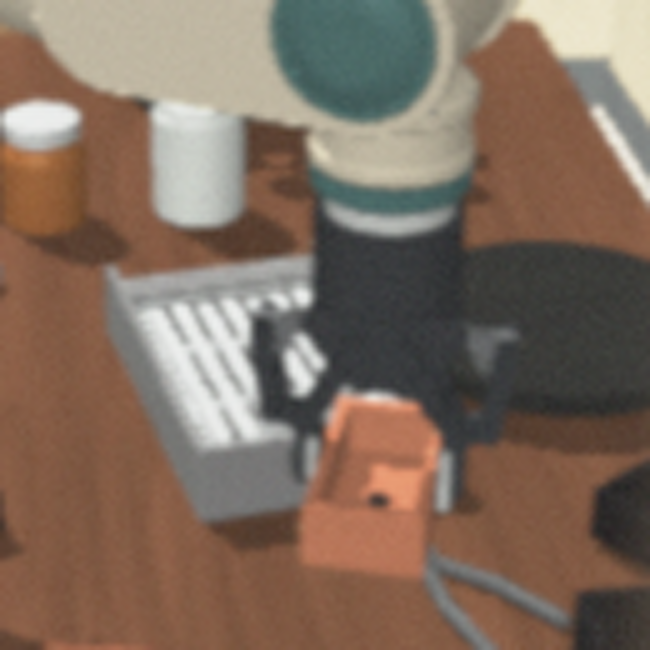

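```bash
python3 - <<'E'
from h import *
p=sensors.sense()['ee_pos']; a=np.radians(72.3);l=np.array([np.cos(a),np.sin(a)]);w=np.array([l[1],-l[0]])
for sx in(1,-1):
  for sy in (-1,1):
    print(sx,sy,[round((u-o)*5) for u,o in zip(proj('side',[*(p[:2]+l*sx*.055+w*sy*.031),.042+p[2]-.022]),(200,120))])
E
```

```text
1 -1 [337, 395]
1 1 [450, 407]
-1 -1 [299, 504]
-1 1 [422, 519]
```

arm_command(
  motion=[
    [[4.5,-1.8,0,0,0,-0.08,5.5],[9.5,-3.8,0,0,0,-0.18,5.5],[14.5,-5.8,0,0,0,-0.28,5.5],[19.5,-7.9,0,0,0,-0.38,5.5],[24.5,-9.9,0,0,0,-0.48,5.5]],
  ],
)

```text
time: 12.78
ee_pos: [0.5934, -0.0215, 0.1441]
tcp_rot: [0.642, 0.767, -0.001, -0.001]
ft_force: [0.7, 0.4, -2.8]
finger_gap: 0.061
```

```bash
python3 - <<'E'
from h import *
go(*tr(0),.075,11.4)
E
```

```text
t12.78 shift [7.2  0.86 6.9 ] rv [-0.003  0.001 -0.022] pos [ 0.5934 -0.0215  0.1441] f [ 0.7  0.4 -2.8] q6 -0.27
```

arm_command(
  motion=[
    [[3.5,0.4,0,0,0,-0.02,5.5],[7.2,0.9,0.5,0,0,-0.02,5.5],[7.2,0.9,3,0,0,-0.02,5.5],[7.2,0.9,5.5,0,0,-0.02,5.5],[7.2,0.9,6.5,0,0,-0.02,5.5]],
  ],
)

```text
time: 13.4
ee_pos: [0.5875, 0.0509, 0.0754]
tcp_rot: [0.634, 0.773, -0.003, -0.003]
ft_force: [0.2, -0.1, -3.4]
finger_gap: 0.0611
```

arm_command(
  motion=[
    [[0,0,0.6,0,0,0,5.5],[0,0,1.2,0,0,0,5.5],[0,0,1.6,0,0,0,5.5],[0,0,1.9,0,0,0,5.5],[0,0,2.0,0,0,0,5.5]],
  ],
)

```text
time: 14.02
ee_pos: [0.5875, 0.0508, 0.0555]
tcp_rot: [0.634, 0.773, -0.003, -0.003]
ft_force: [0.5, 0.2, -3.1]
finger_gap: 0.0614
```

Lower by small steps watching the force.

arm_command(
  motion=[
    [[0,0,0.07,0,0,0,5.5],[0,0,0.14,0,0,0,5.5],[0,0,0.2,0,0,0,5.5],[0,0,0.25,0,0,0,5.5],[0,0,0.25,0,0,0,5.5]],
  ],
)

```text
time: 14.65
ee_pos: [0.5875, 0.0508, 0.0531]
tcp_rot: [0.634, 0.773, -0.003, -0.003]
ft_force: [-1.5, 0.8, -1.5]
finger_gap: 0.0611
```

arm_command(
  motion=[
    [[0,0,0.05,0,0,0,5.5],[0,0,0.1,0,0,0,5.5],[0,0,0.1,0,0,0,5.5],[0,0,0.1,0,0,0,5.5],[0,0,0.1,0,0,0,5.5]],
  ],
)

```text
time: 15.28
ee_pos: [0.5876, 0.0508, 0.0531]
tcp_rot: [0.634, 0.773, -0.003, -0.003]
ft_force: [-4.1, -0.1, 5.7]
finger_gap: 0.0611
```

Contact; release and rise.

arm_command(
  motion=[
    [[0,0,0,0,0,0,6.6],[0,0,0,0,0,0,7.5],[0,0,0,0,0,0,8.5],[0,0,-3,0,0,0,8.5],[0,0,-8,0,0,0,8.5]],
  ],
)

```text
time: 15.9
ee_pos: [0.5871, 0.0509, 0.1318]
tcp_rot: [0.634, 0.773, -0.005, -0.004]
ft_force: [1.4, 0.0, 0.5]
finger_gap: 0.0848
```

arm_command(
  motion=[
    [[-4,2,-2,0,0,0.08,8.5],[-9,0,-2,0,0,0.16,8.5],[-14,-2,-2,0,0,0.24,8.5],[-19,-4,-2,0,0,0.32,8.5],[-24,-6,-2,0,0,0.4,8.5]],
  ],
)

```text
time: 16.52
ee_pos: [0.5751, -0.1979, 0.1524]
tcp_rot: [0.776, 0.631, -0.005, -0.003]
ft_force: [-0.5, -0.2, -0.2]
finger_gap: 0.0848
```

```bash
python3 - <<'E'
from h import *
tt=get_image('top')[:,:,::-1];s=get_image('side')[:,:,::-1]
cv2.imwrite('pics/top9raw.png',tt);cv2.imwrite('pics/side9raw.png',s)
crop(tt,170,150,310,250,5,'pics/top9.png');crop(s,200,120,330,250,5,'pics/side9.png')
go(.4555,-.309,.12,-12)
E
```

```text
t16.62 shift [-13.02  -9.32   3.41] rv [-0.012  0.006 -0.001] pos [ 0.5742 -0.201   0.1522] f [-0.4  0.4  0.6] q6 -0.18
```

View pics/top9.png

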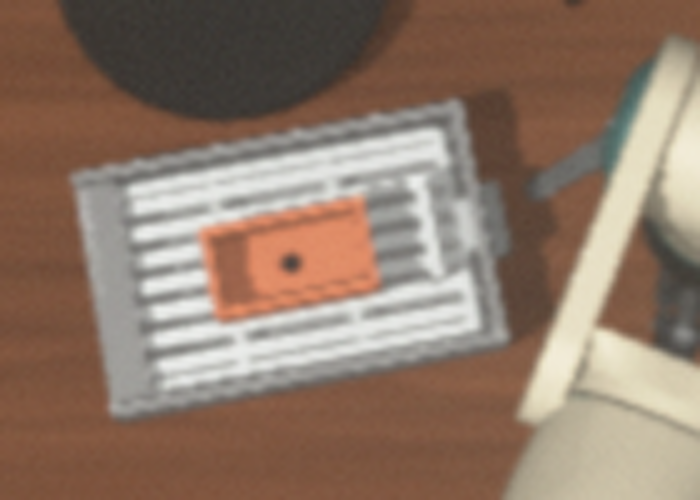

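View pics/side9.png

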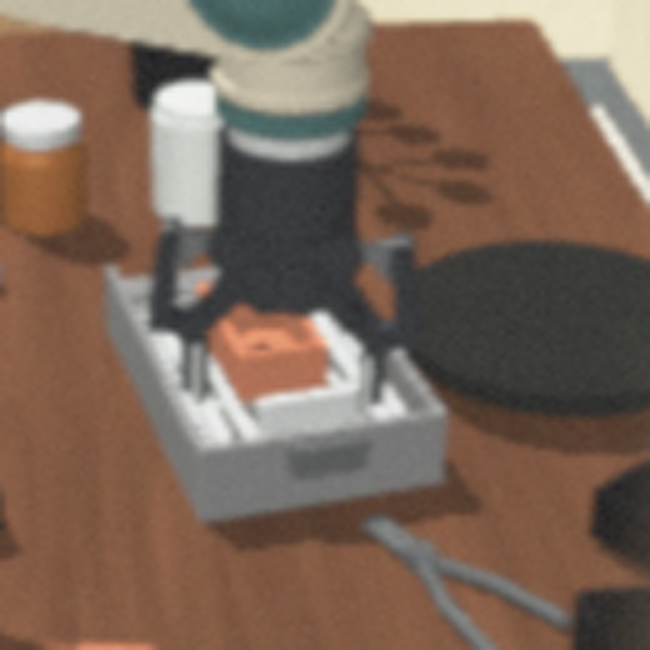

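```bash
python3 - <<'E'
from h import *
im=cv2.imread('pics/top9raw.png')
hsv=cv2.cvtColor(im,cv2.COLOR_BGR2HSV); m=cv2.inRange(hsv,(4,110,100),(16,255,255)); m[:, :205]=0;m[:,255:]=0;m[:180]=0;m[225:]=0
m=cv2.morphologyEx(m,cv2.MORPH_OPEN,np.ones((3,3)));m=cv2.morphologyEx(m,cv2.MORPH_CLOSE,np.ones((9,9)))
c=max(cv2.findContours(m,0,2)[0],key=cv2.contourArea); b=cv2.boxPoints(cv2.minAreaRect(c)); print(b*5-[850,750]); rect(b,.072)
rect([(p[0]/5+170,p[1]/5+150) for p in((220,320),(200,230),(365,197),(382,290))],.072)
E
```

```text
[[198.46166992 227.30773926]
 [359.03857422 195.19238281]
 [377.30773926 286.53857422]
 [216.73083496 318.65380859]]
0.072 [0.5861 0.0504] [np.float64(0.1074), np.float64(0.0618)] [np.float64(-78.7), np.float64(-168.7)]
0.072 [0.5846 0.0478] [np.float64(0.0611), np.float64(0.1104)] [np.float64(13.2), np.float64(-78.7)]
```

arm_command(
  motion=[
    [[-4.4,-3.1,0,0,0,0,8.5],[-8.8,-6.2,0,0,0,0,8.5],[-13,-9.3,0,0,0,0,8.5],[-13,-9.3,3,0,0,0,8.5],[-13,-9.3,5,0,0,0,8.5]],
  ],
)

```text
time: 17.25
ee_pos: [0.4551, -0.3087, 0.103]
tcp_rot: [0.777, 0.629, -0.006, -0.003]
ft_force: [0.5, -0.6, 0.1]
finger_gap: 0.0849
```

```bash
python3 - <<'E'
from h import *
tt=get_image('top')[:,:,::-1];s=get_image('side')[:,:,::-1]
crop(tt,290,190,400,280,6,'pics/top10.png');crop(s,180,180,300,300,5,'pics/side10.png')
go(.4555,-.309,.017,-12)
E
```

```text
t17.35 shift [-0.08  0.26  8.45] rv [-0.016  0.003 -0.   ] pos [ 0.4545 -0.3077  0.1015] f [0.3 0.2 0.1] q6 -0.45
```

View pics/top10.png

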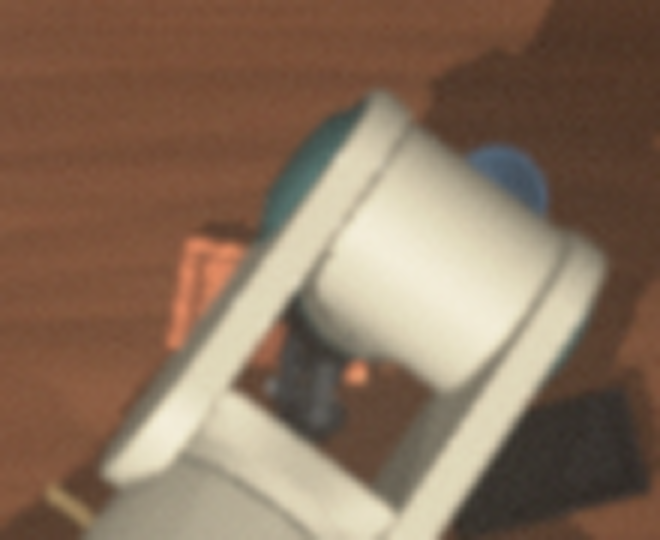

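View pics/side10.png

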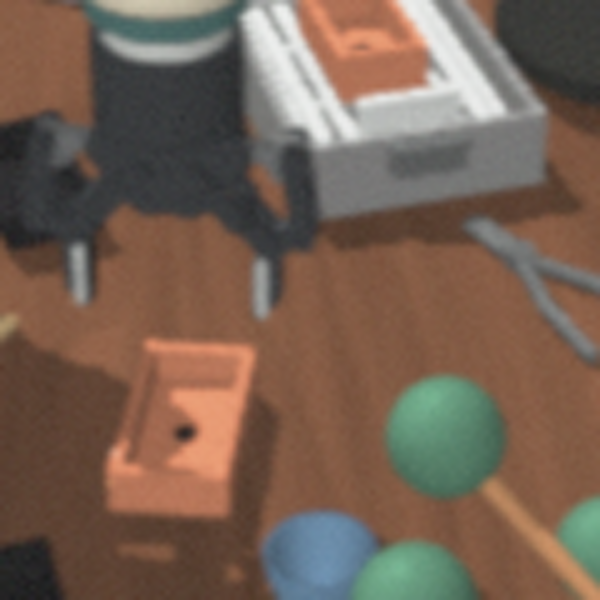

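arm_command(
  motion=[
    [[0,0.2,2,-0.015,0,0,8.5],[0,0.25,4,-0.015,0,0,8.5],[0,0.25,6,-0.015,0,0,8.5],[0,0.25,7.8,-0.015,0,0,8.5],[0,0.25,8.4,-0.015,0,0,8.5]],
  ],
)

```text
time: 17.98
ee_pos: [0.4555, -0.3077, 0.0167]
tcp_rot: [0.777, 0.629, -0.002, 0.0]
ft_force: [0.2, 0.4, 0.8]
finger_gap: 0.0852
```

arm_command(
  motion=[
    [[0,0,0,0,0,0,7],[0,0,0,0,0,0,6],[0,0,0,0,0,0,5.5],[0,0,0,0,0,0,5.5],[0,0,0,0,0,0,5.5]],
  ],
)

```text
time: 18.6
ee_pos: [0.4562, -0.3081, 0.0179]
tcp_rot: [0.777, 0.629, -0.002, 0.001]
ft_force: [-1.0, -0.1, 5.6]
finger_gap: 0.0609
```

arm_command(
  motion=[
    [[0,0,-1,0,0,0,5.5],[0,0,-3,0,0,0,5.5],[0,0,-7,0,0,0,5.5],[0,0,-12,0,0,0,5.5],[0,0,-16,0,0,0,5.5]],
  ],
)

```text
time: 19.23
ee_pos: [0.4562, -0.3075, 0.18]
tcp_rot: [0.777, 0.629, -0.001, 0.001]
ft_force: [0.3, -0.2, -2.3]
finger_gap: 0.0611
```

```bash
python3 - <<'E'
from h import *
tt=get_image('top')[:,:,::-1];s=get_image('side')[:,:,::-1]
cv2.imwrite('pics/top11raw.png',tt)
crop(tt,290,190,400,280,6,'pics/top11.png');crop(s,150,130,280,260,5,'pics/side11.png')
print(sensors.sense()['ee_pos'])
p=sensors.sense()['ee_pos']; a=np.radians(78.3);l=np.array([np.cos(a),np.sin(a)]);w=np.array([l[1],-l[0]])
for sx in(1,-1):
  for sy in (-1,1):
    print(sx,sy,[round((u-o)*5) for u,o in zip(proj('side',[*(p[:2]+l*sx*.055+w*sy*.031),.032+p[2]-.018]),(150,130))],[round((u-o)*6) for u,o in zip(proj('top',[*(p[:2]+l*sx*.055+w*sy*.031),.032+p[2]-.018]),(290,190))])
E
```

```text
[ 0.45785885 -0.30876238  0.18363873]
1 -1 [281, 332] [220, 325]
1 1 [400, 338] [242, 201]
-1 -1 [235, 449] [438, 367]
-1 1 [366, 456] [458, 244]
```

View pics/top11.png

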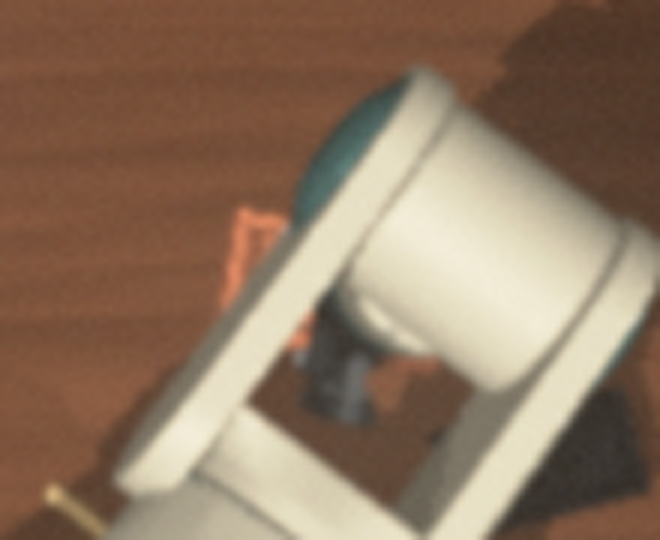

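View pics/side11.png

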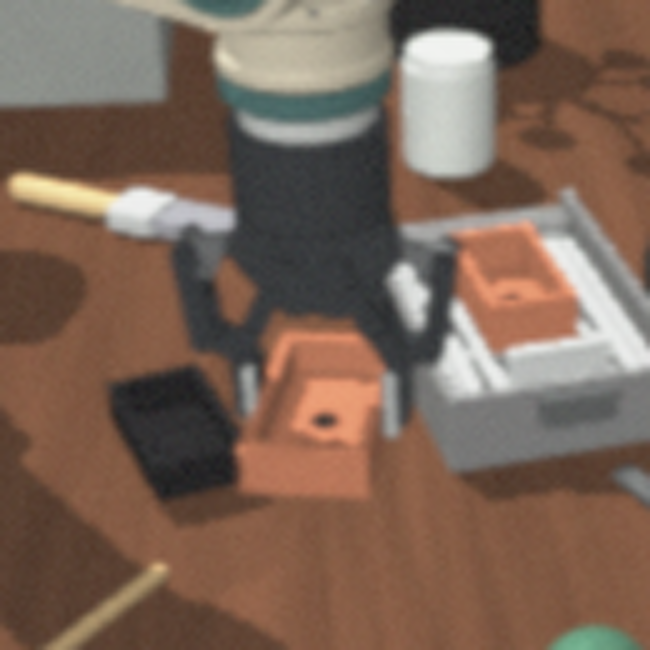

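```bash
python3 - <<'E'
from h import *
p=sensors.sense()['ee_pos']; a=np.radians(78.3);l=np.array([np.cos(a),np.sin(a)]);w=np.array([l[1],-l[0]])
for d in (0,.007,.014):
    print(d,[round((u-o)*5) for u,o in zip(proj('side',[*(p[:2]-l*.011+w*.036),p[2]-d]),(150,130))],[round((u-o)*5) for u,o in zip(proj('side',[*(p[:2]-l*.011-w*.036),p[2]-d]),(150,130))])
go(*(np.array([.587,.0505])+.032*EX),.184,11.35)
E
```

```text
0 [391, 431] [246, 423]
0.007 [391, 443] [247, 435]
0.014 [392, 455] [248, 446]
t19.32 shift [40.76  3.91 -0.32] rv [ 0.006  0.009 -0.407] pos [ 0.4579 -0.3088  0.1836] f [ 0.1 -1.  -1.8] q6 -0.45
```

arm_command(
  motion=[
    [[4.5,0.4,0,0,0,-0.05,5.5],[10,0.9,0,0,0,-0.12,5.5],[15.5,1.5,0,0,0,-0.2,5.5],[21,2,0,0,0,-0.27,5.5],[26.5,2.5,0,0,0,-0.33,5.5]],
  ],
)

```text
time: 19.95
ee_pos: [0.5369, -0.0529, 0.1801]
tcp_rot: [0.662, 0.749, -0.002, 0.004]
ft_force: [0.4, -0.5, -2.3]
finger_gap: 0.0611
```

```bash
python3 - <<'E'
from h import *
go(*(np.array([.587,.0505])+.032*EX),.125,11.35)
E
```

```text
t19.95 shift [12.89  5.98  5.41] rv [ 0.002  0.009 -0.075] pos [ 0.5369 -0.0529  0.1801] f [ 0.4 -0.5 -2.3] q6 -0.29
```

arm_command(
  motion=[
    [[4.5,2,0,0,0,-0.03,5.5],[9,4.2,0,0,0,-0.075,5.5],[12.9,6,0,0,0.008,-0.075,5.5],[12.9,6,3,0,0.008,-0.075,5.5],[12.9,6,5.4,0,0.008,-0.075,5.5]],
  ],
)

```text
time: 20.58
ee_pos: [0.5797, 0.0825, 0.122]
tcp_rot: [0.633, 0.774, -0.001, 0.0]
ft_force: [0.1, -0.9, -2.6]
finger_gap: 0.061
```

```bash
python3 - <<'E'
from h import *
s=get_image('side')[:,:,::-1]
crop(s,200,120,310,220,7,'pics/side12.png')
go(*(np.array([.587,.0505])+.032*EX),.09,11.35)
E
```

```text
t20.62 shift [-0.07  0.27  2.82] rv [-0.007  0.001  0.   ] pos [0.5781 0.082  0.1182] f [-1.  -0.3 -6.7] q6 -0.12
```

View pics/side12.png

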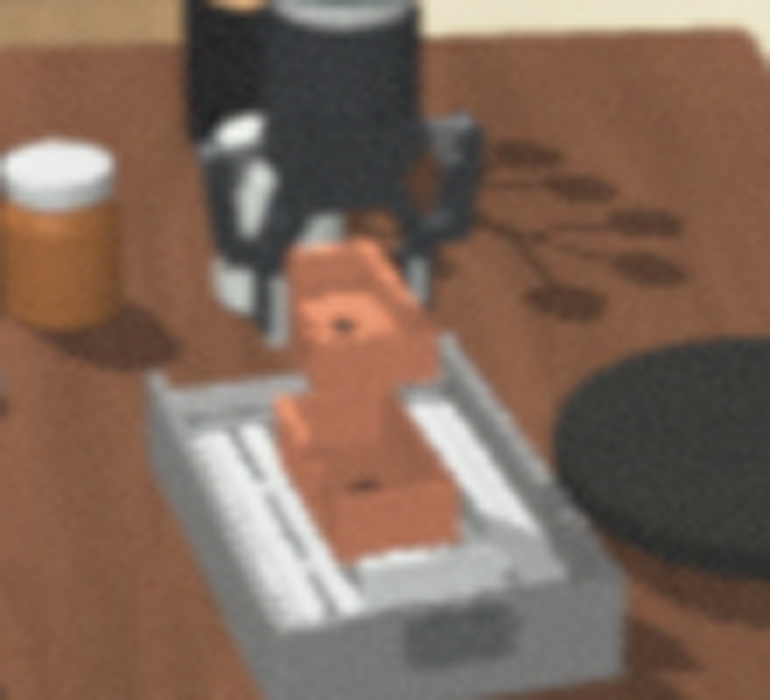

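arm_command(
  motion=[
    [[0,0.2,0.6,-0.007,0,0,5.5],[0,0.25,1.3,-0.007,0,0,5.5],[0,0.25,2.0,-0.007,0,0,5.5],[0,0.25,2.6,-0.007,0,0,5.5],[0,0.25,2.7,-0.007,0,0,5.5]],
  ],
)

```text
time: 21.25
ee_pos: [0.5802, 0.0824, 0.0908]
tcp_rot: [0.634, 0.774, -0.0, 0.0]
ft_force: [0.2, 0.1, -2.8]
finger_gap: 0.0609
```

arm_command(
  motion=[
    [[0,0,0.1,0,0,0,5.5],[0,0,0.2,0,0,0,5.5],[0,0,0.3,0,0,0,5.5],[0,0,0.4,0,0,0,5.5],[0,0,0.4,0,0,0,5.5]],
  ],
)

```text
time: 21.88
ee_pos: [0.5802, 0.0824, 0.0867]
tcp_rot: [0.634, 0.774, -0.0, -0.0]
ft_force: [0.2, 0.3, -2.5]
finger_gap: 0.0606
```

arm_command(
  motion=[
    [[0,0,0.06,0,0,0,5.5],[0,0,0.12,0,0,0,5.5],[0,0,0.18,0,0,0,5.5],[0,0,0.22,0,0,0,5.5],[0,0,0.22,0,0,0,5.5]],
  ],
)

```text
time: 22.5
ee_pos: [0.5801, 0.0824, 0.0845]
tcp_rot: [0.634, 0.774, -0.0, -0.0]
ft_force: [0.2, 0.3, -3.4]
finger_gap: 0.0608
```

arm_command(
  motion=[
    [[0,0,0.04,0,0,0,5.5],[0,0,0.08,0,0,0,5.5],[0,0,0.12,0,0,0,5.5],[0,0,0.12,0,0,0,5.5],[0,0,0.12,0,0,0,5.5]],
  ],
)

```text
time: 23.12
ee_pos: [0.5802, 0.0825, 0.0838]
tcp_rot: [0.634, 0.774, -0.0, 0.0]
ft_force: [-4.5, 0.3, 4.6]
finger_gap: 0.0607
```

arm_command(
  motion=[
    [[0,0,0,0,0,0,6.5],[0,0,0,0,0,0,7.4],[0,0,0,0,0,0,8.4],[0,0,-2,0,0,0,8.5],[0,0,-7,0,0,0,8.5]],
  ],
)

```text
time: 23.75
ee_pos: [0.579, 0.0824, 0.1532]
tcp_rot: [0.634, 0.774, -0.002, -0.002]
ft_force: [0.4, -0.1, -0.0]
finger_gap: 0.085
```

arm_command(
  motion=[
    [[-4,0,-5,0,0,0,8.5],[-9,0,-8,0,0,0,8.5],[-14,0,-8,0,0,0,8.5],[-20,0,-8,0,0,0,8.5],[-26,0,-8,0,0,0,8.5]],
  ],
)

```text
time: 24.38
ee_pos: [0.6309, -0.1742, 0.2353]
tcp_rot: [0.633, 0.774, -0.002, -0.001]
ft_force: [0.7, 0.7, 0.1]
finger_gap: 0.0853
```

```bash
python3 - <<'E'
from h import *
s=get_image('side')[:,:,::-1]; t=get_image('top')[:,:,::-1]
cv2.imwrite('pics/side13raw.png',s);cv2.imwrite('pics/top13raw.png',t)
crop(s,200,120,310,220,7,'pics/side13.png');crop(t,170,150,290,250,6,'pics/top13.png')
E
```

```text
(no output)
```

View pics/side13.png

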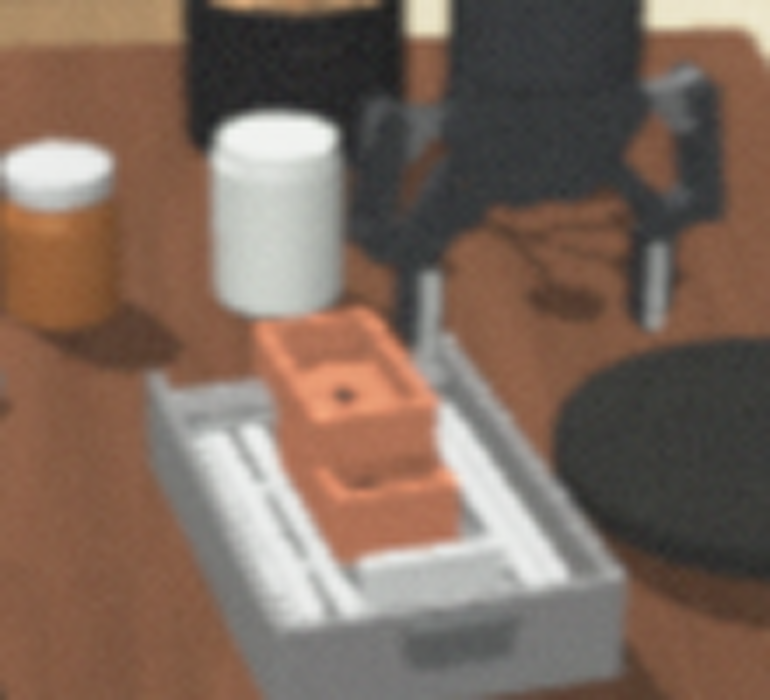

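View pics/top13.png

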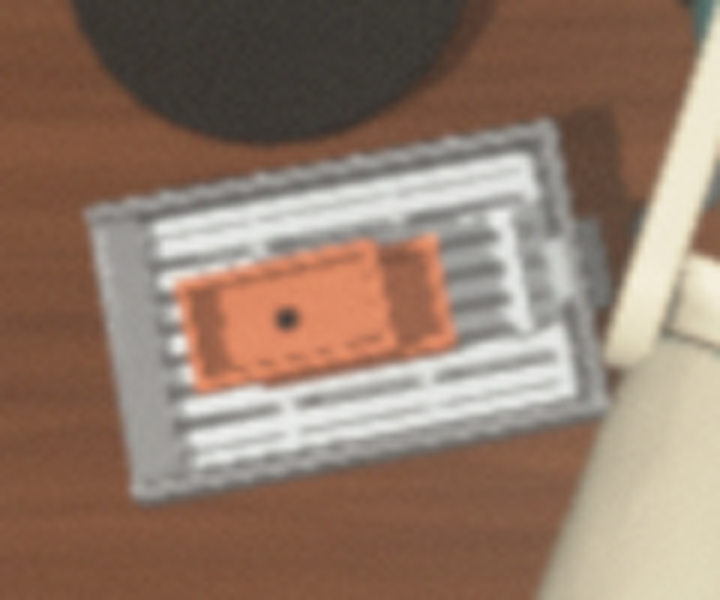

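```bash
python3 - <<'E'
from h import *
T=lambda p:(p[0]/6+170,p[1]/6+150)
rect([T(p) for p in((200,390),(177,288),(375,240),(393,352))],.098)
d=np.mean([onz('top',*T(p),.072)[:2] for p in((437,237),(458,348))],0); dc=d+.055*EX; print('deep',dc)
P=np.mean([onz('top',*T(p),.098)[:2] for p in((200,390),(177,288),(375,240),(393,352))],0)
print('shift',(P-dc)@EX,(P-dc)@EY)
# level check shallow rim by triangulation
S=lambda p:(p[0]/7+200,p[1]/7+120)
for a,b in(((255,323),(200,390)),((372,310),(177,288)),((437,400),(375,240)),((308,418),(393,352))): print(*tri(S(a),T(b)))
for a,b in(((322,480),(0,0)),((460,483),(437,237)),((335,503),(458,348))): print(*tri(S(a),T(b)))
s=sensors.sense();print(s['time'],s['ft_force'],s['dq'].round(3))
E
```

```text
0.098 [0.5771 0.0803] [np.float64(0.0566), np.float64(0.1092)] [np.float64(13.6), np.float64(-76.3)]
deep [0.58383003 0.04870176]
shift 0.03233864227340073 0.00030332721036424755
[0.53999246 0.12591928 0.09769425] 0.0036666751730421525
[0.59811623 0.1395222  0.09532849] 0.008964716199081143
[0.62079569 0.03307414 0.09818846] 0.0036012218957183007
[0.55908148 0.02320959 0.09696761] 0.001226309981088055
[ 0.68423857  0.25376882 -0.03175269] 0.20591127668047537
[6.27853159e-01 5.24078644e-04 7.02652374e-02] 0.0042343778717422766
[ 0.56686451 -0.01095394  0.06917331] 0.004844383567618132
24.475 [-0.67945597  0.43458497 -0.03725804] [ 0.082 -0.041  0.053  0.037  0.004  0.053]
```

Shift is 32 mm, sideways offset 0 mm, and both rims are at the expected heights (98 and 72 mm). I'll let the arm settle, then hand in.

arm_command(
  motion=[
    [[0,0,-1,0,0,0,8.5],[0,0,-1,0,0,0,8.5],[0,0,-1,0,0,0,8.5],[0,0,-1,0,0,0,8.5],[0,0,-1,0,0,0,8.5]],
  ],
)

```text
time: 25.1
ee_pos: [0.6304, -0.1778, 0.2436]
tcp_rot: [0.636, 0.772, -0.003, -0.001]
ft_force: [0.1, 1.1, -0.6]
finger_gap: 0.085
```

```bash
python3 -c "
from cell import ticket
print(ticket.hand_in())"
```

```text
the job is handed in; nothing more can be done
None
```

I finished all the steps and handed the job in at about 25 s; the hand-in reported no verdict.

- **Grate:** I pushed it in level by its tab until it stopped at about 17 N, then pressed the tab down. A light second press met the tab top at 60 mm, which is its home height. The picture shows the grate lying level with the catch over its rear edge. The snap itself happened mid-move, so I never saw a press-down force reading for it.
- **Deep pot:** It stands upright at mid-grate, set down with about 6 N of contact force.
- **Shallow pot:** It was stacked with about 5 N of contact force. In the last pictures it sits 32 mm along from the deep pot and about 0 mm sideways. Its rim corners came out at 95–98 mm (expected 98) and the deep pot's rim at 69–70 mm (expected 72), so both look level.
- **Disagreements:** My hand-picked corners gave the shallow pot's direction about 2° off the deep pot's, and its width as 57 mm instead of 62. Two-view rays missed each other by 1–9 mm. I put these down to blur in the pictures, and they are within the allowed limits.
- **Bystanders:** The arm never went near the jar or can, and in the pictures I saw no change to any of the four. I did not measure their positions at the end.

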